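# Nest the parts cups on their base and cover the stack

### The arm

A 7-joint arm with a two-finger parallel gripper is mounted at the origin on a cart in front of the work surface, level with it; the furniture and walls round the work are solid. World frame = base frame: x ahead of the robot, y to its left, z up, the work surface at z = 0. Lengths are in m, angles in rad, forces in N, time in s.
With the tool pointing down it reaches from about 0.4 to 0.875 m from the base axis. Payload 19.3 kg.
Tool frame: the origin (TCP) lies at the very end of the fingers, on their centre line; the grasp point (between the pads) lies 19 mm behind it; z points along the fingers, y is the direction in which the jaws open and shut (so a half turn about z gives the same grasp; the last joint's range is limited). The gripper opens to 85 mm and grips with 20 to 120 N. Pads are 22 mm wide; open, the fingers measure 114 mm over their backs; the gripper's body (76 mm by 85 mm) begins 54 mm behind the grasp point. The pads swing forward as they close: fully open they stand 13 mm farther back than shut.
Start: joints at [-1.232, 0.521, -0.036, 1.599, 0.021, 1.021, -0.113], TCP at [0.248, 0.573, 0.231] pointing down, gripper open.
Joint ranges: [-2.91, 2.91], [-0.3, 2.13], [-1.5, 1.42], [0.17, 2.43], [-1.26, 4.41], [0.16, 1.93], [-2.52, 2.52]. Speed limits (rad/s): [1.89, 1.89, 2.39, 2.39, 3.01, 3.01, 3.01].

### API

Orientations are given as [roll, pitch, yaw] about the fixed x, y, z axes, in that order (R = Rz(yaw) Ry(pitch) Rx(roll)).
In Python, from workcell import bot gives the robot as it stands. The module is installed in compiled form; this text tells all that it offers.
- The arm moves only by the shell command python3 -m inch 'ROWS' [FORCE]. ROWS is JSON, a list of rows, each an object of numbers: "dx", "dy", "dz": the shift along the tool's x, y, z in mm; "rx", "ry", "rz": the turn, a rotation vector about the tool's x, y, z in rad; "hand": the closure, from -1 (fully open) to 1 (shut), so that 0 is half open. In form: [{"dx": .., "dy": .., "dz": .., "rx": .., "ry": .., "rz": .., "hand": ..}, ...]. A call has 1 to 10 rows; each row shifts and turns the commanded pose from where the row before left it, along the tool's axes as they then stand; what a row does not reach is not made up. A row lasts 1/10 s, in which the tool goes at most 50 mm and 8.59 degrees, less where a joint would pass 70% of its speed; a pose out of reach is approached as far as the arm can. A call with a gripper value outside its range is refused whole. The fingers move at their own pace and stop on an object; FORCE is the grip in N (left out, the last holds). Time passes only in rows, so rows that do not move let the fingers close. It gives the time, the measured TCP pose, the force and the opening at its end, in the units of the state.
- bot.observe(): the state, without advancing time (a new reading comes with each control period).
- bot.grab_frame(name): name is "scene" or "top" or "wrist"; returns (picture, depth): 400x640x3 uint8, red, green, blue; 400x640 float32, m along the optical axis (not along the pixel's ray), 0 where there is no reading.
- bot.get_calibration(name): a dict with "vertical_fov" (degrees; the focal length in pixels is half the picture's height over the tangent of half this angle, whatever the lens; pixels are square), "cx", "cy" (the principal point, pixels), "origin" and "orientation" of the camera in the world. Camera axes: x right, y down, z forward; pixel columns grow to the right and rows downward; lengths in m; the calibration is good to about 2 mm. A picture is of the moment at which its call begins: read the wrist's pose just before it. get_calibration takes no time and is no camera call; for the wrist camera it gives the pose at the moment of the call.
- bot.job_done(): hands the job in, once; it reports no verdict.
Trained networks look in the newest picture that a camera, given by its name, has taken for a name from the list of things; names that differ only in an ending like _2 or _b are one class to them, and where a whole thing is asked for, a point or a joint stands for the part that bears it (a point fixed in the world has none). Each returns a list of dicts, best first, with "score" (0 to 1); they miss things now and then, are a little off and sometimes report something else, mostly with a low value. They report only what shows in the picture. A call takes as long as a camera call. They do not tell look-alikes from the thing itself.
- bot.trace(camera, target): "region" (400x640 bool, what is visible of it) and "box" ([left, top, right, bottom] in pixels, round what is visible of it).
- bot.tip_of(camera, target): "centre" ([row, column] in pixels: a listed point, or the origin of a listed thing).
The state is a dict: "clock": time; "qpos": joint angles; "qd": joint speeds; "joint_efforts": joint torques, N m; "position": TCP position; "tool_rot": TCP orientation; "force": force on the tool from outside, world axes, zero at the start; "moment": the same for the moment, N m; "grip_width": finger opening in m.
Only numpy, scipy, OpenCV 4.12 (cv2) and the standard library are available. Lean on these libraries where they do the work, as an engineer would, in place of code of your own. Each camera call takes 0.05 s, during which the arm holds its last target.

### The job

Put the empty parts cups away: leave the grey cup standing in its round steel base and nest the red cup in it, the yellow cup in the red one and the blue cup on top, each upright and seated right down in the cup below. Then lay the round aluminium cover flat and centred on the blue cup so that it closes the mouth completely. Do not tip any cup over, and leave the flux bottle, the tip cleaner and the roll of tape standing where they are.

Things in the scene. Friction and masses are not known exactly. Their poses are not given: they have to be found in the camera images.
- stack_base: Round dark steel stacking base bolted to the bench, between the stack of green circuit boards and the soldering station; 68 mm across its 4 mm thick flange, with a 9 mm high well in the middle in which the grey cup stands. Origin at the centre of its underside, on the bench top; the well's floor is 4 mm above it.
- grey_cup: The grey plastic parts cup, open at the top, 56 mm high, 70 g; origin at the centre of its underside, z up. Foot 33 mm across, tapered body, then a straight collar (grip here) 62 mm across outside, 56 inside, from 37 mm up to the rim. Inner floor 21 mm above the underside. Same shape as the others. Stands loose in the steel base.
- red_cup: The red plastic parts cup, open at the top, 56 mm high, 70 g; origin at the centre of its underside, z up. Foot 33 mm across, tapered body, then a straight collar (grip here) 62 mm across outside, 56 inside, from 37 mm up to the rim. Inner floor 21 mm above the underside. Nested, it stands on the floor of the cup below, 21 mm higher, about 1.5 mm play a side, its collar above the lower rim.
- yellow_cup: The yellow plastic parts cup, open at the top, 56 mm high, 70 g; origin at the centre of its underside, z up. Foot 33 mm across, tapered body, then a straight collar (grip here) 62 mm across outside, 56 inside, from 37 mm up to the rim. Inner floor 21 mm above the underside. Nested, it stands on the floor of the cup below, 21 mm higher, about 1.5 mm play a side, its collar above the lower rim.
- blue_cup: The blue plastic parts cup, open at the top, 56 mm high, 70 g; origin at the centre of its underside, z up. Foot 33 mm across, tapered body, then a straight collar (grip here) 62 mm across outside, 56 inside, from 37 mm up to the rim. Inner floor 21 mm above the underside. Nested, it stands on the floor of the cup below, 21 mm higher, about 1.5 mm play a side, its collar above the lower rim.
- cover: Flat round aluminium cover (pale, almost white), a plain disc 65 mm across and 6 mm thick, 30 g, lying flat on the bench; origin at the centre of its underside, z up. Both faces are alike.
- flux_bottle: Bystander: small amber bottle with a thin nozzle, yellow label, 40 mm across, 112 mm high, standing loose; origin at the centre of its underside.
- tip_cleaner: Bystander: black round cup with brass wool, 60 mm across, 48 mm high, standing loose; origin at the centre of its underside.
- tape_roll: Bystander: black roll of tape lying flat, 62 mm across, 19 mm high, loose; origin at the centre of its underside.
- solder_station: Fixed obstacle: black soldering station; in its own frame it fills x -0.08 to 0.114 and y -0.056 to 0.056 m, 78 mm high in its front half (x below 0) and 137 mm high behind. Origin on the bench top under it. The stack of circuit boards on the other side of the base is 38 mm high and reaches to about y = 0.022 m, x = 0.35 to 0.56 m.
- fume_funnel: Fixed obstacle: end of the fume extraction duct hanging behind the base. It fills x -0.21 to 0.06 and y -0.105 to 0.065 m in its own frame, from the bench to 0.21 m above it, with a thick hose (x above -0.13) rising from it. Origin on the bench top.
Mind the look-alikes: they are no part of the job. There is more than one size of the cover; the one meant has the size given above.

How it is judged:
At the end, for the whole second after the job is handed in: Grey cup in the base (6 mm); red in grey, yellow in red, blue in yellow, each within 4 mm of the axis of the cup below and 18 to 24 mm above it; cups upright (0.08 rad); cover flat on the blue rim, centred within 5 mm; all at rest; bystanders within 20 mm of where they stood (horizontal distance between grey_cup and stack_base below 0.006 m and z of grey_cup in the frame of stack_base between 0.002 and 0.007 m and horizontal distance between red_cup and grey_cup below 0.004 m and z of red_cup in the frame of grey_cup between 0.018 and 0.024 m and horizontal distance between yellow_cup and red_cup below 0.004 m and z of yellow_cup in the frame of red_cup between 0.018 and 0.024 m and horizontal distance between blue_cup and yellow_cup below 0.004 m and z of blue_cup in the frame of yellow_cup between 0.018 and 0.024 m and angle between each of grey_cup, red_cup, yellow_cup, blue_cup's own z axis and vertical below 0.08 rad and horizontal distance between cover and blue_cup below 0.005 m and z of cover in the frame of blue_cup between 0.053 and 0.0595 m and (angle between cover's own z axis and vertical below 0.08 rad or angle between cover's own z axis and vertical above 3.06 rad) and linear speed of each of grey_cup, red_cup, yellow_cup, blue_cup, cover below 0.02 m/s and distance of each of flux_bottle, tip_cleaner, tape_roll from where it was at the start of the episode below 0.02 m); the robot touches nothing.
It fails at once if a cup is tipped over (leans more than 0.8 rad) (angle between any of grey_cup, red_cup, yellow_cup, blue_cup's own z axis and vertical above 0.8 rad).
It fails at once if the flux bottle, tip cleaner or tape roll is shoved more than 20 mm or knocked over (distance of any of flux_bottle, tip_cleaner, tape_roll from where it was at the start of the episode above 0.02 m or angle between any of flux_bottle, tip_cleaner, tape_roll's own z axis and vertical above 0.5 rad).
It also fails if it takes over 72 s, if anything falls off the work surface, if the arm or the gripper's body presses on something with over 40 N, if the wrist force passes 120 N, or if a joint passes its speed limit or range.

## Working session

There is one attempt and no reset: what is moved stays moved. The work goes in short steps, Python scripts to look and compute and a shell command to move; the robot and the scene stay as the last step left them, time stands still between calls to the robot, and variables do not carry over. Pictures are saved under pics/ and viewed, and the job is handed in when it is done.

```bash
mkdir -p pics; cat > h.py <<'E'
import numpy as np,cv2
from workcell import bot
from scipy.spatial.transform import Rotation as R
def rot(o):
    o=np.array(o,float)
    return o if o.shape==(3,3) else (R.from_quat(o).as_matrix() if o.size==4 else R.from_euler('xyz',o).as_matrix())
def cloud(c,d):
    f=200/np.tan(np.radians(c['vertical_fov'])/2)
    v,u=np.mgrid[:400,:640]
    P=np.stack([(u-c['cx'])/f*d,(v-c['cy'])/f*d,d],-1)
    return P@rot(c['orientation']).T+np.array(c['origin'])
def grab(name,save=None):
    c=bot.get_calibration(name); im,d=bot.grab_frame(name)
    if save: cv2.imwrite('pics/'+save,im[:,:,::-1])
    return im,d,cloud(c,d),c
E
python3 - <<'E'
from h import *
s=bot.observe(); print(s)
for n in('scene','top','wrist'):
    im,d,P,c=grab(n,n+'0.png'); print(n,c); np.savez('/tmp/'+n,im=im,d=d,P=P)
print(bot.observe()['clock'])
E
```

```text
{'clock': 0.0, 'qpos': array([-1.23221006,  0.52203027, -0.03631861,  1.60001088,  0.02122164,
        1.02109539, -0.11279238]), 'qd': array([-4.87810969e-04, -7.40973538e-04, -2.19244022e-03,  1.94447630e-03,
       -1.82337316e-04,  2.30842202e-04, -3.27765958e-05]), 'joint_efforts': array([-3.58886491e-04, -9.27092600e+01,  1.97922930e+00, -3.69951332e+01,
        1.77930359e-02,  7.84116914e-03,  2.23173595e-05]), 'position': array([0.24834381, 0.57316986, 0.23071467]), 'tool_rot': array([-3.14043911e+00,  1.05611715e-04,  2.73280783e+00]), 'force': array([ 0.57677204, -1.01880908, -0.44100657]), 'moment': array([ 0.03475283, -0.04356308, -0.01621086]), 'grip_width': 0.0858581855580641}
scene {'vertical_fov': 57.711529906890625, 'cx': 324.68472551050445, 'cy': 200.678612478706, 'origin': array([ 0.35813455, -0.74286523,  0.74637298]), 'orientation': array([-2.4514093 , -0.01795588, -0.40366635])}
top {'vertical_fov': 46.903228036623986, 'cx': 314.0327292643575, 'cy': 210.78332900372942, 'origin': array([ 0.46516212, -0.21132704,  1.28133743]), 'orientation': array([-3.02908204e+00,  1.34803625e-03, -1.57505048e+00])}
wrist {'vertical_fov': 62.026476025278505, 'cx': 321.3539345710218, 'cy': 193.22814531150482, 'origin': array([0.17375116, 0.60544816, 0.37350486]), 'orientation': array([2.81593605e+00, 1.23983379e-03, 1.16272196e+00])}
0.15
```

View pics/scene0.png

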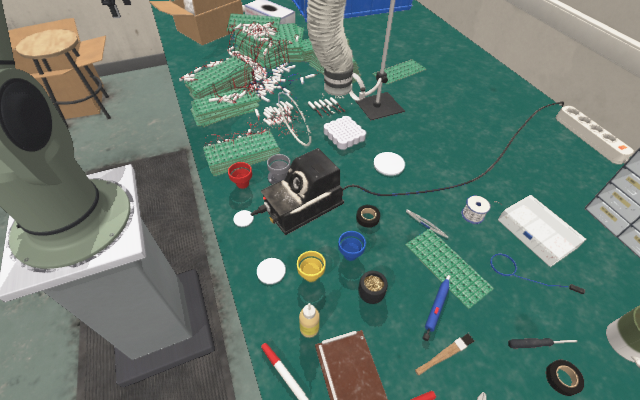

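View pics/top0.png

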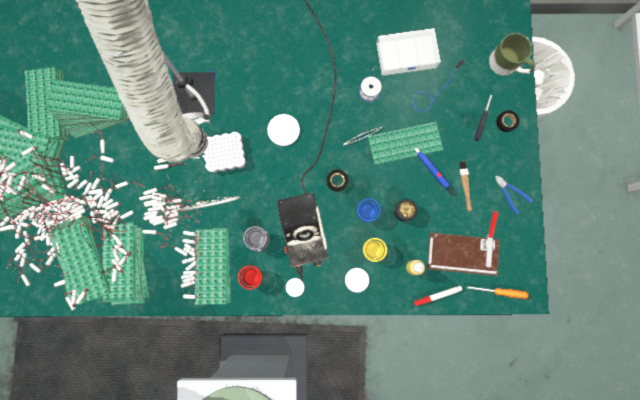

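```bash
python3 - <<'E'
from h import *
P=np.load('/tmp/top.npz')['P']
bot.grab_frame('top')
for n in 'stack_base grey_cup red_cup yellow_cup blue_cup cover flux_bottle tip_cleaner tape_roll solder_station fume_funnel'.split():
    for t in bot.trace('top',n)[:4]:
        r=t['region']; q=P[r]; 
        if len(q)==0: continue
        zt=np.percentile(q[:,2],95); k=q[q[:,2]>zt-.006]
        print(n,round(t['score'],2),np.round(t['box']),r.sum(),'z95',zt.round(4),'mid',((k.min(0)+k.max(0))/2).round(4),'size',(k.max(0)-k.min(0)).round(3))
print(bot.observe()['clock'])
E
```

```text
stack_base 0.45 [252. 243. 268. 250.] 52 z95 0.0616 mid [ 0.5075 -0.0617  0.0602] size [0.005 0.026 0.008]
grey_cup 0.67 [245. 222. 268. 249.] 377 z95 0.0612 mid [ 0.5142 -0.1189  0.6683] size [0.098 0.185 1.226]
red_cup 0.74 [241. 265. 263. 287.] 404 z95 0.0581 mid [ 0.4353 -0.1115  0.6669] size [0.06  0.2   1.229]
yellow_cup 0.94 [364. 237. 386. 260.] 425 z95 0.0587 mid [ 0.4977 -0.3061  0.6672] size [0.065 0.189 1.228]
blue_cup 0.89 [358. 196. 380. 221.] 378 z95 0.0569 mid [ 0.6069 -0.3522  0.0567] size [0.062 0.05  0.011]
cover 0.86 [266. 117. 300. 146.] 756 z95 0.0136 mid [ 0.674  -0.146   0.6445] size [0.418 0.131 1.274]
cover 0.81 [286. 278. 302. 293.] 214 z95 0.0098 mid [ 0.4012 -0.1573  0.0083] size [0.041 0.044 0.009]
cover 0.67 [345. 268. 366. 292.] 400 z95 0.0107 mid [ 0.4281 -0.283   0.643 ] size [0.074 0.143 1.277]
flux_bottle 0.58 [408. 260. 426. 276.] 231 z95 0.0913 mid [ 0.4535 -0.4793  0.0993] size [0.02  0.021 0.027]
tip_cleaner 0.92 [397. 198. 417. 224.] 403 z95 0.0506 mid [ 0.6084 -0.4584  0.0499] size [0.055 0.054 0.011]
tape_roll 0.85 [328. 170. 349. 188.] 317 z95 0.0228 mid [ 0.5949 -0.2582  0.6491] size [0.259 0.094 1.265]
0.75
```

The pictures show the grey cup at about (256,238), red at (250,277), yellow at (375,250) and blue at (369,210). There are three white discs, at (284,130), (295,287) and (357,280). Next I'll fit circles to measure them.

```bash
python3 - <<'E'
from h import *
im,d,P,c=grab('top')
c0=np.array(c['origin']);f=200/np.tan(np.radians(c['vertical_fov'])/2);Rm=rot(c['orientation'])
def proj(u,v,z):
    r=np.stack([(u-c['cx'])/f,(v-c['cy'])/f,np.ones_like(u)],-1)@Rm.T
    return c0+r*((z-c0[2])/r[...,2])[...,None]
print('bench z',np.median(P[290:300,300:330,2]))
for n,h in [('grey_cup',.06),('red_cup',.056),('yellow_cup',.056),('blue_cup',.056),('cover',.006),('flux_bottle',.08),('tip_cleaner',.048),('tape_roll',.019)]:
    for t in bot.trace('top',n)[:3]:
        m=t['region'].astype(np.uint8)
        # depth-based rim
        ok=(d>0)&(cv2.dilate(m,np.ones((5,5)))>0)&(P[...,2]>h-.008)&(P[...,2]<h+.012)
        q=P[ok]
        cn,_=cv2.findContours(m,cv2.RETR_EXTERNAL,cv2.CHAIN_APPROX_NONE); k=max(cn,key=cv2.contourArea)[:,0].astype(float)
        w=proj(k[:,0],k[:,1],h)[:,:2].astype(np.float32)
        (cx,cy),r=cv2.minEnclosingCircle(w)
        (ex,ey),rr=cv2.minEnclosingCircle(q[:,:2].astype(np.float32)) if len(q) else ((0,0),0)
        print(n,round(t['score'],2),'mask c',round(cx,4),round(cy,4),'r',round(r,4),'depth c',round(ex,4),round(ey,4),round(rr,4),len(q))
# height map near base & station
for x in np.arange(.38,.86,.02):
    row=[]
    for y in np.arange(.1,-.30,-.02):
        s=(d>0)&(abs(P[...,0]-x)<.01)&(abs(P[...,1]-y)<.01)
        row.append('%4d'%(1000*P[s][:,2].max()) if s.any() else '   .')
    print('%.2f'%x,''.join(row))
s=im[180:320,180:420]; cv2.imwrite('pics/topz.png',cv2.resize(s,None,fx=3.3,fy=3.3,interpolation=cv2.INTER_CUBIC)[:,:,::-1])
E
```

```text
bench z 0.0006537688025708421
grey_cup 0.61 mask c 0.5351 -0.0545 r 0.0343 depth c 0.5332 -0.0543 0.0309 97
red_cup 0.79 mask c 0.4318 -0.0419 r 0.0319 depth c 0.4298 -0.0412 0.0308 100
red_cup 0.49 mask c 0.6057 -0.356 r 0.0311 depth c 0.6067 -0.3573 0.0312 96
yellow_cup 0.96 mask c 0.4992 -0.3705 r 0.0311 depth c 0.501 -0.3715 0.0309 93
blue_cup 0.94 mask c 0.6048 -0.3571 r 0.033 depth c 0.6067 -0.3573 0.0312 96
cover 0.73 mask c 0.5011 -0.3779 r 0.032 depth c 0.5012 -0.3782 0.0393 167
cover 0.66 mask c 0.4204 -0.3278 r 0.0329 depth c 0.42 -0.3291 0.0406 611
cover 0.63 mask c 0.8428 -0.1261 r 0.0462 depth c 0.8444 -0.1252 0.0545 1001
flux_bottle 0.66 mask c 0.4522 -0.4707 r 0.0244 depth c 0.4532 -0.4773 0.0138 63
tip_cleaner 0.6 mask c 0.6056 -0.4579 r 0.0334 depth c 0.6083 -0.4605 0.0301 214
tape_roll 0.62 mask c 0.695 -0.2744 r 0.0317 depth c 0.6958 -0.2749 0.0309 263
0.38   69  43  43  44  42   6   5   6   5   7   7   6  10  12   7   8   5   3   6   8
0.40   57  44  46  43  42   6  60  62  59   6   5   7   9  12  10   7   4   6   6   7
0.42   60  42  43  45  42   6  60  27  60  
[... 1148 characters left out ...]
  20  24  23
0.70  496 507 486 455   6   6   7   5   7   6   5   5   6   6  31   7   7  21  24  23
0.72  543 555 553 529  32   6   6   8   9   6   6   6   5   5  23  23   7   6  22  24
0.74  597 609 605 588  32  33  29   7   7   7   5   6   5   8   6  17  17   6   7   6
0.76  643 654 653 640 539  30  30   5   5   6   6   5   7   5   4   6  12   6   6   4
0.78  687 699 706 686 634  34  28   6   6   6   9   5   6   6   7   7   9  11   7   6
0.80  716 726 728 724 708  31  29   6   6   6  11  13  15   5   7   6  11  10   6   7
0.82  702  32 142 709 708  34   5   6   6  12  16  15  15  13   7   6   6   9   6   4
0.84  161 155 144   6 670  22   6   5   8  13  15  16  14  14   6   8   7  11   8   7
```

View pics/topz.png

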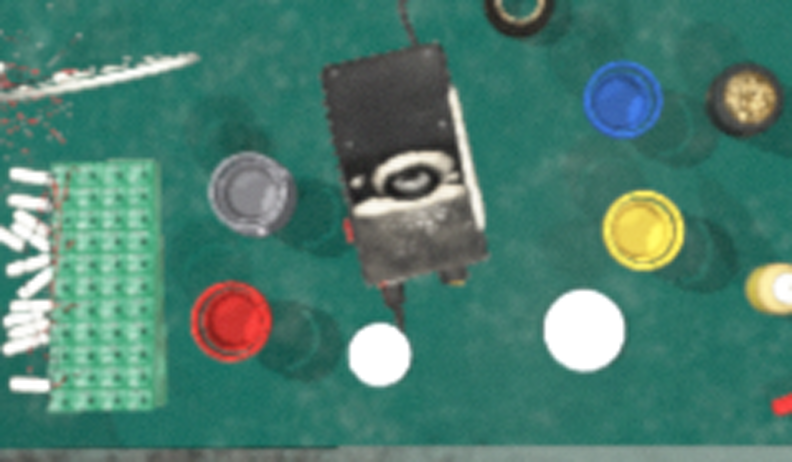

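Measured positions in metres:
- **Grey:** about (0.533, -0.054)
- **Red:** (0.430, -0.0415)
- **Yellow:** (0.501, -0.3715)
- **Blue:** (0.607, -0.357)
- **Cover (65 mm):** (0.420, -0.329)

The other two discs are about 45 mm and 92 mm across, so they are look-alikes. Next I'll write a planner that prints equal rows, then view the wrist picture.

```bash
cat > plan.py <<'E'
import sys; from h import *
def plan(x,y,z,yaw,N=None,show=True):
    s=bot.observe(); p=np.array(s['position']); Rm=rot(s['tool_rot'])
    Rt=R.from_euler('xyz',[np.pi,0,yaw]).as_matrix()
    w=R.from_matrix(Rm.T@Rt).as_rotvec(); d=Rm.T@(np.array([x,y,z])-p)
    if N is None: N=int(max(np.ceil(np.linalg.norm(d)/.042),np.ceil(np.linalg.norm(w)/.10),1))
    w_=w/N; A=sum(R.from_rotvec(w_*k).as_matrix() for k in range(N)); t=np.linalg.solve(A,d)*1000
    print('N',N,'t',t.round(2),'r',w_.round(4),'cur',p.round(4),np.round(s['tool_rot'],4),'clk',s['clock'],'w',round(s['grip_width'],4))
if __name__=='__main__':
    a=[float(v) for v in sys.argv[1:]]; plan(*a[:4],N=int(a[4]) if len(a)>4 else None)
E
python3 plan.py 0.43 -0.0415 0.16 1.40
```

```text
N 16 t [-41.85 -10.69   4.46] r [0.     0.     0.0833] cur [0.2485 0.5735 0.2313] [3.1416 0.     2.7327] clk 1.2 w 0.0855
```

View pics/wrist0.png

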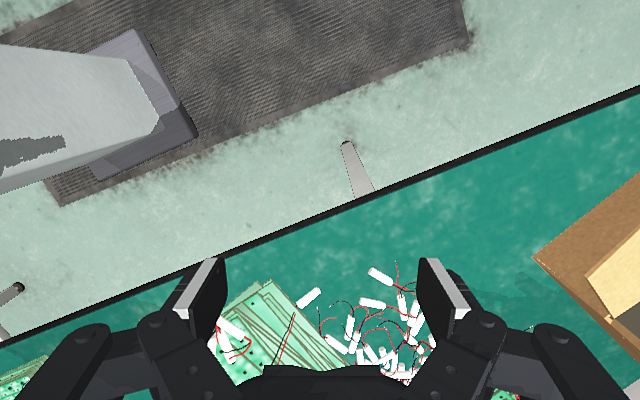

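The wrist view shows the open fingertips at about (210,262) and (430,262). I'll start towards the hover over red and check the tip height from depth.

```bash
python3 -m inch '[{"dx":-42,"dy":-10.7,"dz":4.5,"rz":0.0833,"hand":-1},{"dx":-42,"dy":-10.7,"dz":4.5,"rz":0.0833},{"dx":-42,"dy":-10.7,"dz":4.5,"rz":0.0833},{"dx":-42,"dy":-10.7,"dz":4.5,"rz":0.0833},{"dx":-42,"dy":-10.7,"dz":4.5,"rz":0.0833},{"dx":-42,"dy":-10.7,"dz":4.5,"rz":0.0833},{"dx":-42,"dy":-10.7,"dz":4.5,"rz":0.0833},{"dx":-42,"dy":-10.7,"dz":4.5,"rz":0.0833}]' 40
python3 plan.py 0.43 -0.0415 0.16 1.40
python3 - <<'E'
from h import *
P=np.load('/tmp/wrist.npz')['P']; 
q=P[255:325,165:470].reshape(-1,3); q=q[(q[:,2]>.15)&(q[:,2]<.5)]
print(len(q),q[:,2].min(),np.percentile(q[:,2],[.5,1,2,5]),'tcp .2307')
E
```

```text
N 16 t [-41.85 -10.69   4.46] r [0.     0.     0.0833] cur [0.2485 0.5735 0.2313] [3.1416 0.     2.7327] clk 1.2 w 0.0855
6129 0.24335358196199264 [0.24483612 0.24538968 0.24636547 0.24881703] tcp .2307schema error: expected keys dx, dy, dz, rx, ry, rz, hand
```

Every row needs all seven keys. The open tips sit 13 mm behind the TCP, as expected.

```bash
python3 -m inch '[{"dx":-42,"dy":-10.7,"dz":4.5,"rx":0,"ry":0,"rz":0.0833,"hand":-1},{"dx":-42,"dy":-10.7,"dz":4.5,"rx":0,"ry":0,"rz":0.0833,"hand":-1},{"dx":-42,"dy":-10.7,"dz":4.5,"rx":0,"ry":0,"rz":0.0833,"hand":-1},{"dx":-42,"dy":-10.7,"dz":4.5,"rx":0,"ry":0,"rz":0.0833,"hand":-1},{"dx":-42,"dy":-10.7,"dz":4.5,"rx":0,"ry":0,"rz":0.0833,"hand":-1},{"dx":-42,"dy":-10.7,"dz":4.5,"rx":0,"ry":0,"rz":0.0833,"hand":-1},{"dx":-42,"dy":-10.7,"dz":4.5,"rx":0,"ry":0,"rz":0.0833,"hand":-1},{"dx":-42,"dy":-10.7,"dz":4.5,"rx":0,"ry":0,"rz":0.0833,"hand":-1}]' 40
python3 plan.py 0.43 -0.0415 0.16 1.40
```

```text
clock: 2.0
position: [0.4473, 0.295, 0.1952]
tool_rot: [3.141, -0.0, 2.063]
force: [1.7, -0.2, -0.2]
grip_width: 0.0851
N 9 t [-36.95  -9.39   3.91] r [ 0.0001 -0.      0.0736] cur [0.4473 0.295  0.1952] [ 3.1411 -0.      2.0627] clk 2.0 w 0.0851
```

```bash
python3 -m inch '[{"dx":-42,"dy":-10.7,"dz":4.5,"rx":0,"ry":0,"rz":0.0833,"hand":-1},{"dx":-42,"dy":-10.7,"dz":4.5,"rx":0,"ry":0,"rz":0.0833,"hand":-1},{"dx":-42,"dy":-10.7,"dz":4.5,"rx":0,"ry":0,"rz":0.0833,"hand":-1},{"dx":-42,"dy":-10.7,"dz":4.5,"rx":0,"ry":0,"rz":0.0833,"hand":-1},{"dx":-42,"dy":-10.7,"dz":4.5,"rx":0,"ry":0,"rz":0.0833,"hand":-1},{"dx":-42,"dy":-10.7,"dz":4.5,"rx":0,"ry":0,"rz":0.0833,"hand":-1},{"dx":-42,"dy":-10.7,"dz":4.5,"rx":0,"ry":0,"rz":0.0833,"hand":-1},{"dx":-42,"dy":-10.7,"dz":4.5,"rx":0,"ry":0,"rz":0.0833,"hand":-1},{"dx":0,"dy":0,"dz":0,"rx":0,"ry":0,"rz":0,"hand":-1}]' 40
cat > look.py <<'E'
import sys; from h import *
def rims(P,im,zlo,zhi,save=None):
    pass
def circ(q):
    A=np.c_[2*q,np.ones(len(q))]; s=np.linalg.lstsq(A,(q**2).sum(1),rcond=None)[0]
    return s[:2],np.sqrt(s[2]+s[:2]@s[:2])
def fit(P,d,c0,r,zlo,zhi,outer=True,tol=.004):
    # robust circle fit to the outermost points of a thing near c0
    s=(d>0)&(P[...,2]>zlo)&(P[...,2]<zhi)&(np.hypot(P[...,0]-c0[0],P[...,1]-c0[1])<r+.012)
    q=P[s][:,:2]
    if len(q)<20: return None
    c=np.array(c0)
    for _ in range(6):
        a=np.arctan2(*(q-c).T[::-1]); rr=np.linalg.norm(q-c,axis=1); b=((a+np.pi)/(2*np.pi)*48).astype(int)
        e=[]
        for k in range(48):
            m=np.where(b==k)[0]
            if len(m): e.append(q[m[np.argsort(rr[m])[int(.97*(len(m)-1))]]])
        e=np.array(e); 
        for _ in range(3):
            c,R_=circ(e); res=np.abs(np.linalg.norm(e-c,axis=1)-R_); e=e[res<max(.0015,2*np.median(res))]
    return c.round(4),R_.round(4),len(e),np.median(P[s][:,2]).round(4),len(q)
E
python3 - <<'E'
from look import *
im,d,P,c=grab('wrist','w1.png')
print('red',fit(P,d,(.430,-.0415),.031,.05,.065)); print('grey',fit(P,d,(.533,-.0545),.031,.052,.072))
E
python3 plan.py 0.43 -0.0415 0.04 1.40
```

```text
clock: 2.9
position: [0.429, -0.048, 0.1592]
tool_rot: [-3.141, 0.001, 1.391]
force: [0.1, 0.2, 0.6]
grip_width: 0.085
red (array([ 0.4268, -0.0405]), np.float64(0.0305), 48, np.float64(0.0558), 1157)
grey (array([ 0.5298, -0.0538]), np.float64(0.0306), 48, np.float64(0.0595), 1624)
N 3 t [ 1.35 -0.34 39.79] r [-0.      0.0001 -0.0016] cur [ 0.4303 -0.0456  0.1594] [-3.1415e+00  3.0000e-04  1.3952e+00] clk 2.95 w 0.0856
```

View pics/w1.png

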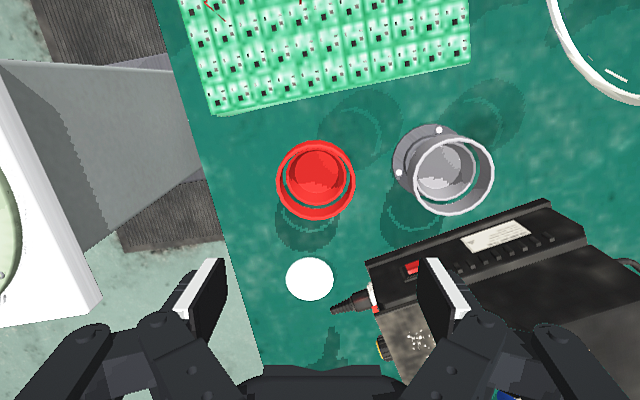

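The red rim is centred at about (316,180), and the grey cup stands in its base at about (453,176). The arm was still settling, so I'll measure again.

```bash
python3 - <<'E'
from look import *
for _ in range(2):
    s=bot.observe();im,d,P,c=grab('wrist'); print(s['position'].round(4),s['qd'].round(3).max())
    print('red',fit(P,d,(.430,-.0415),.031,.05,.065)); print('grey',fit(P,d,(.533,-.0545),.031,.052,.072))
im,d,P,c=grab('top')
print('red',fit(P,d,(.430,-.0415),.031,.05,.065)); print('grey',fit(P,d,(.533,-.0545),.031,.052,.072))
E
python3 plan.py 0.4275 -0.041 0.03 1.40
```

```text
[ 0.4303 -0.0456  0.1594] 0.006
red (array([ 0.4267, -0.0406]), np.float64(0.0304), 48, np.float64(0.0558), 1163)
grey (array([ 0.5298, -0.0538]), np.float64(0.0305), 48, np.float64(0.0595), 1606)
[ 0.431  -0.0441  0.1594] 0.005
red (array([ 0.4269, -0.0405]), np.float64(0.0305), 48, np.float64(0.0558), 1159)
grey (array([ 0.5298, -0.0537]), np.float64(0.0305), 48, np.float64(0.0595), 1585)
red (array([ 0.43  , -0.0415]), np.float64(0.0282), 18, np.float64(0.0545), 34)
grey (array([ 0.5333, -0.0548]), np.float64(0.0287), 42, np.float64(0.0601), 90)
N 4 t [ 0.25 -1.08 32.36] r [ 0.0001 -0.0001  0.0004] cur [ 0.4315 -0.0428  0.1594] [ 3.1412e+00 -4.0000e-04  1.4015e+00] clk 3.1 w 0.0854
```

```bash
python3 -m inch '[{"dx":0,"dy":-3.5,"dz":30,"rx":0,"ry":0,"rz":0,"hand":-1},{"dx":0,"dy":0,"dz":30,"rx":0,"ry":0,"rz":0,"hand":-1},{"dx":0,"dy":0,"dz":35,"rx":0,"ry":0,"rz":0,"hand":-1},{"dx":0,"dy":0,"dz":0,"rx":0,"ry":0,"rz":0,"hand":-1},{"dx":0,"dy":0,"dz":0,"rx":0,"ry":0,"rz":0,"hand":-1}]' 40
python3 - <<'E'
from look import *
im,d,P,c=grab('wrist','w2.png')
print('red',fit(P,d,(.427,-.0405),.031,.05,.065)); print('grey',fit(P,d,(.53,-.0535),.031,.052,.072))
E
python3 plan.py 0.427 -0.041 0.031 1.40
```

```text
clock: 3.6
position: [0.4277, -0.0425, 0.0647]
tool_rot: [-3.14, 0.0, 1.401]
force: [1.0, -0.5, 0.4]
grip_width: 0.0854
red (array([ 0.4266, -0.0403]), np.float64(0.0305), 48, np.float64(0.0556), 2969)
grey (array([ 0.5297, -0.0535]), np.float64(0.0306), 48, np.float64(0.0588), 4687)
N 1 t [ 1.39 -1.48 34.38] r [ 0.0007 -0.0002  0.0006] cur [ 0.4282 -0.0426  0.0654] [ 3.1409e+00 -2.0000e-04  1.4006e+00] clk 3.65 w 0.0853
```

View pics/w2.png

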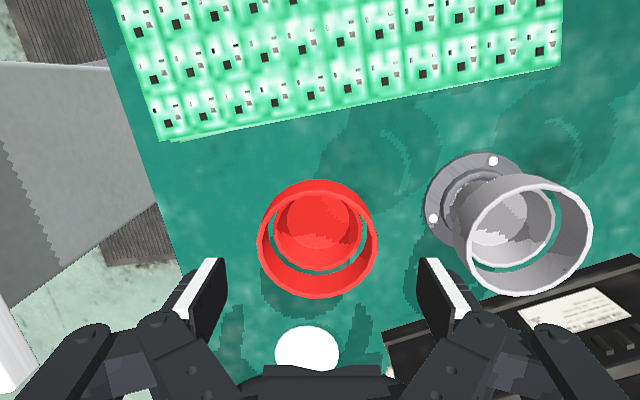

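The red rim is at (317,240), midway between the fingers. I'll descend and grip.

```bash
python3 -m inch '[{"dx":1.5,"dy":-1,"dz":17,"rx":0,"ry":0,"rz":0,"hand":-1},{"dx":0,"dy":0,"dz":17.5,"rx":0,"ry":0,"rz":0,"hand":-1},{"dx":0,"dy":0,"dz":0,"rx":0,"ry":0,"rz":0,"hand":-1},{"dx":0,"dy":0,"dz":0,"rx":0,"ry":0,"rz":0,"hand":1},{"dx":0,"dy":0,"dz":0,"rx":0,"ry":0,"rz":0,"hand":1},{"dx":0,"dy":0,"dz":0,"rx":0,"ry":0,"rz":0,"hand":1},{"dx":0,"dy":0,"dz":0,"rx":0,"ry":0,"rz":0,"hand":1}]' 30; python3 plan.py 0.53 -0.0535 0.14 1.40
```

```text
clock: 4.35
position: [0.4276, -0.0413, 0.0313]
tool_rot: [3.14, -0.001, 1.4]
force: [-2.7, 1.0, 18.3]
grip_width: 0.0609
N 4 t [  1.35  25.77 -27.13] r [ 0.0005 -0.0002 -0.0001] cur [ 0.4276 -0.0413  0.0313] [ 3.1396e+00 -6.0000e-04  1.3997e+00] clk 4.35 w 0.0609
```

```bash
python3 -m inch '[{"dx":0,"dy":0,"dz":-30,"rx":0,"ry":0,"rz":0,"hand":1},{"dx":0,"dy":0,"dz":-30,"rx":0,"ry":0,"rz":0,"hand":1},{"dx":0,"dy":0,"dz":-30,"rx":0,"ry":0,"rz":0,"hand":1},{"dx":0,"dy":35,"dz":0,"rx":0,"ry":0,"rz":0,"hand":1},{"dx":0,"dy":35,"dz":0,"rx":0,"ry":0,"rz":0,"hand":1},{"dx":4,"dy":30,"dz":0,"rx":0,"ry":0,"rz":0,"hand":1},{"dx":0,"dy":0,"dz":0,"rx":0,"ry":0,"rz":0,"hand":1},{"dx":0,"dy":0,"dz":0,"rx":0,"ry":0,"rz":0,"hand":1},{"dx":0,"dy":0,"dz":0,"rx":0,"ry":0,"rz":0,"hand":1}]' 30; python3 plan.py 0.53 -0.0535 0.14 1.40
python3 - <<'E'
from look import *
s=bot.observe();p=s['position'];print(s['force'])
im,d,P,c=grab('wrist','w3.png')
print('red',fit(P,d,p[:2],.031,p[2]+.018,p[2]+.04)); print('grey',fit(P,d,(.53,-.0535),.031,.052,.072))
E
```

```text
clock: 5.25
position: [0.5253, -0.0543, 0.1203]
tool_rot: [-3.141, -0.0, 1.4]
force: [0.3, -0.1, -0.8]
grip_width: 0.0608
N 1 t [  1.6    4.46 -19.72] r [-0.0003 -0.     -0.0002] cur [ 0.5253 -0.0543  0.1203] [-3.1413 -0.      1.3998] clk 5.25 w 0.0608
[ 0.29692431 -0.06815613 -0.81939417]
red (array([ 0.5264, -0.0536]), np.float64(0.0307), 40, np.float64(0.1446), 7511)
grey (array([ 0.5302, -0.0536]), np.float64(0.0304), 28, np.float64(0.0598), 928)
```

View pics/w3.png

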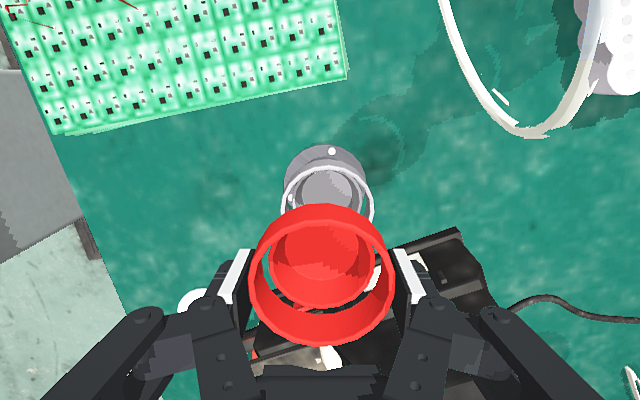

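The red cup is held upright at (320,275), over the grey rim at (328,195). In the wrist frame it is 3.8 mm short in x. I'll correct that and lower it.

```bash
python3 -m inch '[{"dx":0.6,"dy":3.7,"dz":0,"rx":0,"ry":0,"rz":0,"hand":1},{"dx":0,"dy":0,"dz":15,"rx":0,"ry":0,"rz":0,"hand":1},{"dx":0,"dy":0,"dz":20,"rx":0,"ry":0,"rz":0,"hand":1},{"dx":0,"dy":0,"dz":15,"rx":0,"ry":0,"rz":0,"hand":1},{"dx":0,"dy":0,"dz":7,"rx":0,"ry":0,"rz":0,"hand":1},{"dx":0,"dy":0,"dz":4,"rx":0,"ry":0,"rz":0,"hand":1},{"dx":0,"dy":0,"dz":2,"rx":0,"ry":0,"rz":0,"hand":1},{"dx":0,"dy":0,"dz":0,"rx":0,"ry":0,"rz":0,"hand":1}]' 30; python3 plan.py 0.53 -0.0535 0.0565 1.40
```

```text
clock: 6.1
position: [0.53, -0.0544, 0.0571]
tool_rot: [3.141, -0.0, 1.4]
force: [0.1, -0.9, 0.2]
grip_width: 0.0602
N 1 t [ 0.88 -0.2   0.61] r [ 0.0004 -0.     -0.0001] cur [ 0.53   -0.0544  0.0571] [ 3.1412 -0.      1.3999] clk 6.1 w 0.0602
```

```bash
python3 -m inch '[{"dx":0,"dy":0,"dz":0.8,"rx":0,"ry":0,"rz":0,"hand":1},{"dx":0,"dy":0,"dz":0,"rx":0,"ry":0,"rz":0,"hand":-1},{"dx":0,"dy":0,"dz":0,"rx":0,"ry":0,"rz":0,"hand":-1},{"dx":0,"dy":0,"dz":0,"rx":0,"ry":0,"rz":0,"hand":-1},{"dx":0,"dy":0,"dz":-15,"rx":0,"ry":0,"rz":0,"hand":-1},{"dx":0,"dy":0,"dz":-35,"rx":0,"ry":0,"rz":0,"hand":-1},{"dx":0,"dy":0,"dz":-40,"rx":0,"ry":0,"rz":0,"hand":-1},{"dx":0,"dy":0,"dz":0,"rx":0,"ry":0,"rz":0,"hand":-1},{"dx":0,"dy":0,"dz":0,"rx":0,"ry":0,"rz":0,"hand":-1}]' 30
python3 - <<'E'
from look import *
s=bot.observe();p=s['position'];print(s['force'])
im,d,P,c=grab('wrist','w4.png')
print('red',fit(P,d,(.53,-.0535),.031,.074,.095))
q=P[(d>0)&(np.hypot(P[...,0]-.53,P[...,1]+.0535)<.014)][:,2]; print('inner floor',np.median(q),'expect .046; rim expect .081')
E
python3 plan.py 0.500 -0.3705 0.14 0.95
```

```text
clock: 7.0
position: [0.5303, -0.0542, 0.1468]
tool_rot: [3.14, -0.001, 1.4]
force: [0.1, 0.4, -1.1]
grip_width: 0.0852
[ 0.14403389  0.42367888 -1.11548786]
red (array([ 0.5312, -0.0537]), np.float64(0.0305), 48, np.float64(0.0806), 1673)
inner floor 0.22424913744966118 expect .046; rim expect .081
N 8 t [-38.56  10.83   0.74] r [ 0.     -0.      0.0563] cur [ 0.5297 -0.0542  0.1459] [ 3.1415e+00 -2.0000e-04  1.4002e+00] clk 7.05 w 0.0856
```

View pics/w4.png

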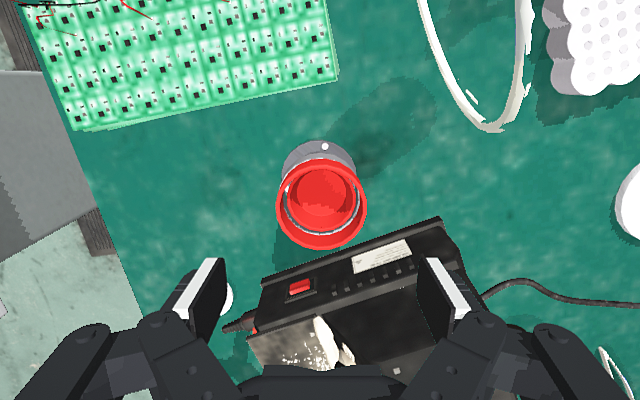

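The red rim is at z 0.0806 (expected 0.081) and the cup sits at (321,205), so it is seated. Next is the yellow cup, at the same yaw.

```bash
python3 plan.py 0.498 -0.371 0.196 1.40 8
```

```text
N 8 t [-39.7    2.82  -6.26] r [ 0. -0.  0.] cur [ 0.5297 -0.0542  0.1459] [ 3.1415e+00 -2.0000e-04  1.4002e+00] clk 7.05 w 0.0856
```

```bash
python3 -m inch '[{"dx":-15,"dy":2,"dz":-35,"rx":0,"ry":0,"rz":0,"hand":-1},{"dx":-40,"dy":2.9,"dz":-15,"rx":0,"ry":0,"rz":0,"hand":-1},{"dx":-45,"dy":2.9,"dz":0,"rx":0,"ry":0,"rz":0,"hand":-1},{"dx":-45,"dy":2.9,"dz":0,"rx":0,"ry":0,"rz":0,"hand":-1},{"dx":-45,"dy":2.9,"dz":0,"rx":0,"ry":0,"rz":0,"hand":-1},{"dx":-45,"dy":2.9,"dz":0,"rx":0,"ry":0,"rz":0,"hand":-1},{"dx":-45,"dy":2.9,"dz":15,"rx":0,"ry":0,"rz":0,"hand":-1},{"dx":-37.5,"dy":3,"dz":30,"rx":0,"ry":0,"rz":0,"hand":-1},{"dx":0,"dy":0,"dz":35,"rx":0,"ry":0,"rz":0,"hand":-1},{"dx":0,"dy":0,"dz":0,"rx":0,"ry":0,"rz":0,"hand":-1}]' 30
python3 -m inch '[{"dx":0,"dy":0,"dz":0,"rx":0,"ry":0,"rz":0,"hand":-1},{"dx":0,"dy":0,"dz":0,"rx":0,"ry":0,"rz":0,"hand":-1}]' 30
python3 - <<'E'
from look import *
s=bot.observe();p=s['position'];print(s['force'])
im,d,P,c=grab('wrist','w5.png')
print('yel',fit(P,d,(.498,-.371),.031,.049,.066)); print('blue',fit(P,d,(.603,-.356),.031,.049,.066)); print('cov',fit(P,d,(.417,-.328),.0325,.004,.012))
E
python3 plan.py 0.498 -0.371 0.0315 1.40 1
```

```text
clock: 8.05
position: [0.4951, -0.3702, 0.1109]
tool_rot: [-3.134, -0.003, 1.398]
force: [0.4, 0.2, -0.5]
grip_width: 0.0854
clock: 8.25
position: [0.4989, -0.3706, 0.1174]
tool_rot: [3.14, 0.0, 1.401]
force: [0.1, -0.6, 0.6]
grip_width: 0.0855
[ 0.13733142 -0.649191    0.63902126]
yel (array([ 0.4979, -0.3717]), np.float64(0.0305), 48, np.float64(0.0557), 1760)
blue (array([ 0.6032, -0.357 ]), np.float64(0.0306), 48, np.float64(0.0555), 2304)
cov (array([ 0.4171, -0.3274]), np.float64(0.0316), 48, np.float64(0.0061), 5382)
N 1 t [-0.47 -1.05 86.09] r [0.0019 0.0004 0.0012] cur [ 0.499  -0.3706  0.1176] [3.1397e+00 4.0000e-04 1.4012e+00] clk 8.3 w 0.0852
```

View pics/w5.png

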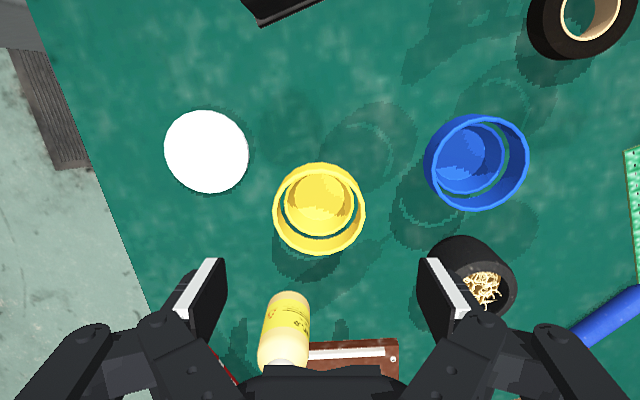

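Yellow is at (319,208), and the cover fits as a disc 63 to 65 mm across at (207,150). The flux bottle and tip cleaner are clear of the path. I'll descend and grip.

```bash
python3 -m inch '[{"dx":-1.9,"dy":-1.7,"dz":30,"rx":0,"ry":0,"rz":0,"hand":-1},{"dx":0,"dy":0,"dz":35,"rx":0,"ry":0,"rz":0,"hand":-1},{"dx":0,"dy":0,"dz":21,"rx":0,"ry":0,"rz":0,"hand":-1},{"dx":0,"dy":0,"dz":0,"rx":0,"ry":0,"rz":0,"hand":-1},{"dx":0,"dy":0,"dz":0,"rx":0,"ry":0,"rz":0,"hand":-1},{"dx":0,"dy":0,"dz":0,"rx":0,"ry":0,"rz":0,"hand":1},{"dx":0,"dy":0,"dz":0,"rx":0,"ry":0,"rz":0,"hand":1},{"dx":0,"dy":0,"dz":0,"rx":0,"ry":0,"rz":0,"hand":1},{"dx":0,"dy":0,"dz":0,"rx":0,"ry":0,"rz":0,"hand":1}]' 30; python3 plan.py 0.5275 -0.0545 0.20 1.40 8
```

```text
clock: 9.2
position: [0.4968, -0.3731, 0.0319]
tool_rot: [3.139, 0.001, 1.4]
force: [-2.3, 3.1, 13.8]
grip_width: 0.0605
N 8 t [ 39.89  -2.96 -21.03] r [ 0.0003  0.0001 -0.    ] cur [ 0.4968 -0.3731  0.0319] [3.1394e+00 6.0000e-04 1.3999e+00] clk 9.2 w 0.0605
```

```bash
python3 -m inch '[{"dx":0,"dy":0,"dz":-35,"rx":0,"ry":0,"rz":0,"hand":1},{"dx":0,"dy":0,"dz":-45,"rx":0,"ry":0,"rz":0,"hand":1},{"dx":0,"dy":0,"dz":-45,"rx":0,"ry":0,"rz":0,"hand":1},{"dx":30,"dy":-3,"dz":-35,"rx":0,"ry":0,"rz":0,"hand":1},{"dx":44,"dy":-3,"dz":-8,"rx":0,"ry":0,"rz":0,"hand":1},{"dx":44,"dy":-3,"dz":0,"rx":0,"ry":0,"rz":0,"hand":1},{"dx":44,"dy":-3,"dz":0,"rx":0,"ry":0,"rz":0,"hand":1},{"dx":44,"dy":-3,"dz":0,"rx":0,"ry":0,"rz":0,"hand":1},{"dx":44,"dy":-3,"dz":0,"rx":0,"ry":0,"rz":0,"hand":1},{"dx":40,"dy":-3,"dz":0,"rx":0,"ry":0,"rz":0,"hand":1}]' 30; python3 plan.py 0.5275 -0.0545 0.145 1.40
```

```text
clock: 10.2
position: [0.5247, -0.0811, 0.199]
tool_rot: [3.14, -0.001, 1.401]
force: [0.6, -0.3, -1.4]
grip_width: 0.0602
N 2 t [13.32 -0.9  26.99] r [ 0.0007 -0.0004  0.0003] cur [ 0.5247 -0.0811  0.199 ] [ 3.1403e+00 -7.0000e-04  1.4005e+00] clk 10.2 w 0.0602
```

```bash
python3 -m inch '[{"dx":20,"dy":-1.5,"dz":0,"rx":0,"ry":0,"rz":0,"hand":1},{"dx":9,"dy":-1,"dz":20,"rx":0,"ry":0,"rz":0,"hand":1},{"dx":0,"dy":0,"dz":30,"rx":0,"ry":0,"rz":0,"hand":1},{"dx":0,"dy":0,"dz":0,"rx":0,"ry":0,"rz":0,"hand":1},{"dx":0,"dy":0,"dz":0,"rx":0,"ry":0,"rz":0,"hand":1},{"dx":0,"dy":0,"dz":0,"rx":0,"ry":0,"rz":0,"hand":1}]' 30; python3 plan.py 0.5275 -0.0545 0.145 1.40
python3 - <<'E'
from look import *
s=bot.observe();p=s['position']
im,d,P,c=grab('wrist','w6.png')
print('yel',fit(P,d,p[:2],.031,p[2]+.018,p[2]+.04)); print('red',fit(P,d,(.531,-.0537),.031,.074,.095))
E
```

```text
clock: 10.8
position: [0.5277, -0.0548, 0.1495]
tool_rot: [3.14, -0.0, 1.399]
force: [0.3, 0.0, -0.6]
grip_width: 0.06
N 1 t [ 0.25 -0.23  4.53] r [ 0.0018 -0.0003 -0.0008] cur [ 0.5277 -0.0548  0.1495] [ 3.1398e+00 -3.0000e-04  1.3992e+00] clk 10.8 w 0.06
yel (array([ 0.5288, -0.0534]), np.float64(0.0307), 42, np.float64(0.1735), 7331)
red (array([ 0.5312, -0.0535]), np.float64(0.0303), 28, np.float64(0.0808), 851)
```

View pics/w6.png

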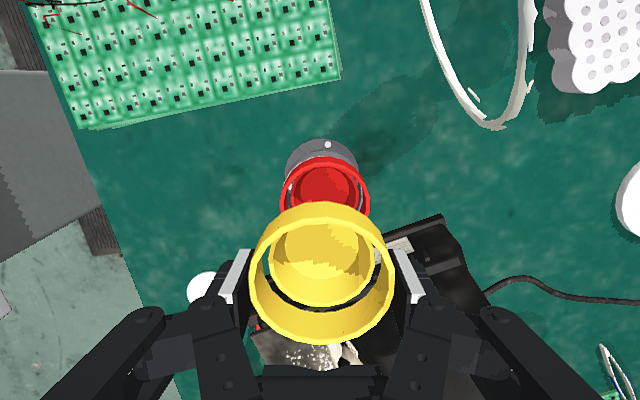

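Yellow is held at (321,272), and the correction is 2.4 mm in x. I'll lower it 71 mm and release.

```bash
python3 -m inch '[{"dx":0.3,"dy":2.3,"dz":5,"rx":0,"ry":0,"rz":0,"hand":1},{"dx":0,"dy":0,"dz":20,"rx":0,"ry":0,"rz":0,"hand":1},{"dx":0,"dy":0,"dz":20,"rx":0,"ry":0,"rz":0,"hand":1},{"dx":0,"dy":0,"dz":14,"rx":0,"ry":0,"rz":0,"hand":1},{"dx":0,"dy":0,"dz":7,"rx":0,"ry":0,"rz":0,"hand":1},{"dx":0,"dy":0,"dz":4,"rx":0,"ry":0,"rz":0,"hand":1},{"dx":0,"dy":0,"dz":1,"rx":0,"ry":0,"rz":0,"hand":1},{"dx":0,"dy":0,"dz":0,"rx":0,"ry":0,"rz":0,"hand":1}]' 30; python3 plan.py 0.5305 -0.0545 0.0775 1.40
```

```text
clock: 11.65
position: [0.5295, -0.0545, 0.0779]
tool_rot: [3.141, -0.0, 1.4]
force: [-3.2, -0.3, 10.1]
grip_width: 0.0605
N 1 t [0.19 0.95 0.45] r [ 0.0005 -0.0004 -0.0003] cur [ 0.5295 -0.0545  0.0779] [ 3.1411e+00 -4.0000e-04  1.3997e+00] clk 11.65 w 0.0605
```

```bash
python3 -m inch '[{"dx":0,"dy":0,"dz":0,"rx":0,"ry":0,"rz":0,"hand":-1},{"dx":0,"dy":0,"dz":0,"rx":0,"ry":0,"rz":0,"hand":-1},{"dx":0,"dy":0,"dz":0,"rx":0,"ry":0,"rz":0,"hand":-1},{"dx":0,"dy":0,"dz":-15,"rx":0,"ry":0,"rz":0,"hand":-1},{"dx":0,"dy":0,"dz":-35,"rx":0,"ry":0,"rz":0,"hand":-1},{"dx":0,"dy":0,"dz":-40,"rx":0,"ry":0,"rz":0,"hand":-1},{"dx":0,"dy":0,"dz":-25,"rx":0,"ry":0,"rz":0,"hand":-1},{"dx":0,"dy":0,"dz":0,"rx":0,"ry":0,"rz":0,"hand":-1},{"dx":0,"dy":0,"dz":0,"rx":0,"ry":0,"rz":0,"hand":-1}]' 30
python3 - <<'E'
from look import *
im,d,P,c=grab('wrist','w7.png')
print('yel',fit(P,d,(.5305,-.0535),.031,.094,.116),'expect z .102')
E
python3 plan.py 0.602 -0.3577 0.196 1.40
```

```text
clock: 12.55
position: [0.5295, -0.0542, 0.1921]
tool_rot: [3.141, -0.0, 1.4]
force: [0.8, 0.0, -0.7]
grip_width: 0.0851
yel (array([ 0.5309, -0.0533]), np.float64(0.0305), 48, np.float64(0.1016), 1409) expect z .102
N 8 t [-35.84  15.43  -0.57] r [-0.0001 -0.      0.    ] cur [ 0.5291 -0.0542  0.1915] [-3.141  -0.      1.4002] clk 12.6 w 0.0854
```

View pics/w7.png

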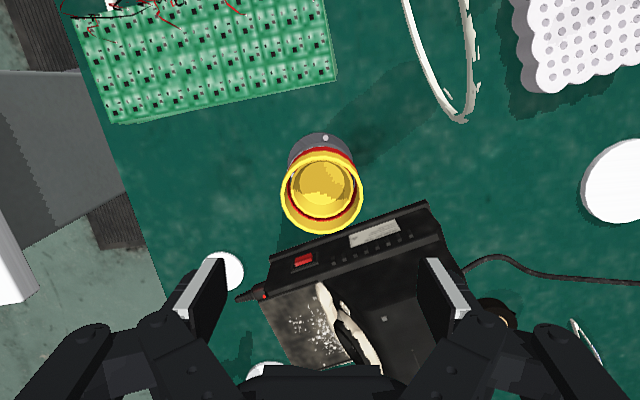

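The yellow rim is at z 0.1016 (expected 0.102), so it is seated. On to blue.

```bash
python3 -m inch '[{"dx":-36,"dy":15.4,"dz":0,"rx":0,"ry":0,"rz":0,"hand":-1},{"dx":-36,"dy":15.4,"dz":0,"rx":0,"ry":0,"rz":0,"hand":-1},{"dx":-36,"dy":15.4,"dz":0,"rx":0,"ry":0,"rz":0,"hand":-1},{"dx":-36,"dy":15.4,"dz":0,"rx":0,"ry":0,"rz":0,"hand":-1},{"dx":-36,"dy":15.4,"dz":0,"rx":0,"ry":0,"rz":0,"hand":-1},{"dx":-36,"dy":15.4,"dz":0,"rx":0,"ry":0,"rz":0,"hand":-1},{"dx":-36,"dy":15.4,"dz":20,"rx":0,"ry":0,"rz":0,"hand":-1},{"dx":-34.8,"dy":15.4,"dz":30,"rx":0,"ry":0,"rz":0,"hand":-1},{"dx":0,"dy":0,"dz":35,"rx":0,"ry":0,"rz":0,"hand":-1},{"dx":0,"dy":0,"dz":0,"rx":0,"ry":0,"rz":0,"hand":-1}]' 30
python3 -m inch '[{"dx":0,"dy":0,"dz":0,"rx":0,"ry":0,"rz":0,"hand":-1},{"dx":0,"dy":0,"dz":0,"rx":0,"ry":0,"rz":0,"hand":-1}]' 30
python3 - <<'E'
from look import *
im,d,P,c=grab('wrist','w8.png')
print('blue',fit(P,d,(.603,-.357),.031,.049,.066))
E
python3 plan.py 0.602 -0.3577 0.0315 1.40 1
```

```text
clock: 13.6
position: [0.5989, -0.3572, 0.1007]
tool_rot: [-3.133, -0.003, 1.398]
force: [-0.1, 1.0, -0.5]
grip_width: 0.0855
clock: 13.8
position: [0.6028, -0.3575, 0.1086]
tool_rot: [3.14, 0.0, 1.401]
force: [0.9, 0.2, 0.7]
grip_width: 0.0857
blue (array([ 0.6037, -0.3569]), np.float64(0.0305), 48, np.float64(0.0557), 1917)
N 1 t [-0.28 -1.08 77.4 ] r [0.0022 0.0004 0.0009] cur [ 0.603  -0.3575  0.1089] [3.1394e+00 4.0000e-04 1.4009e+00] clk 13.85 w 0.0856
```

View pics/w8.png

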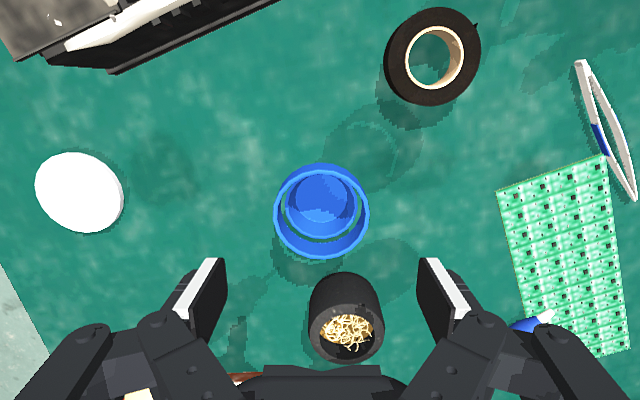

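Blue is at (321,211), centred between the fingers, with the tip cleaner well clear at (347,315). I'll descend and grip.

```bash
python3 -m inch '[{"dx":-0.3,"dy":-0.4,"dz":30,"rx":0,"ry":0,"rz":0,"hand":-1},{"dx":0,"dy":0,"dz":30,"rx":0,"ry":0,"rz":0,"hand":-1},{"dx":0,"dy":0,"dz":17,"rx":0,"ry":0,"rz":0,"hand":-1},{"dx":0,"dy":0,"dz":0,"rx":0,"ry":0,"rz":0,"hand":-1},{"dx":0,"dy":0,"dz":0,"rx":0,"ry":0,"rz":0,"hand":-1},{"dx":0,"dy":0,"dz":0,"rx":0,"ry":0,"rz":0,"hand":1},{"dx":0,"dy":0,"dz":0,"rx":0,"ry":0,"rz":0,"hand":1},{"dx":0,"dy":0,"dz":0,"rx":0,"ry":0,"rz":0,"hand":1},{"dx":0,"dy":0,"dz":0,"rx":0,"ry":0,"rz":0,"hand":1}]' 30; python3 plan.py 0.529 -0.0545 0.21 1.40 8
```

```text
clock: 14.75
position: [0.6024, -0.3586, 0.0317]
tool_rot: [3.139, 0.001, 1.4]
force: [-0.7, 0.2, 8.3]
grip_width: 0.0601
N 8 t [ 35.89 -15.47 -22.31] r [0.0003 0.0001 0.    ] cur [ 0.6024 -0.3586  0.0317] [3.1395e+00 5.0000e-04 1.4001e+00] clk 14.75 w 0.0601
```

```bash
python3 -m inch '[{"dx":0,"dy":0,"dz":-35,"rx":0,"ry":0,"rz":0,"hand":1},{"dx":0,"dy":0,"dz":-45,"rx":0,"ry":0,"rz":0,"hand":1},{"dx":0,"dy":0,"dz":-45,"rx":0,"ry":0,"rz":0,"hand":1},{"dx":20,"dy":-9,"dz":-40,"rx":0,"ry":0,"rz":0,"hand":1},{"dx":37,"dy":-16,"dz":-13,"rx":0,"ry":0,"rz":0,"hand":1},{"dx":40,"dy":-17,"dz":0,"rx":0,"ry":0,"rz":0,"hand":1},{"dx":40,"dy":-17,"dz":0,"rx":0,"ry":0,"rz":0,"hand":1},{"dx":40,"dy":-17,"dz":0,"rx":0,"ry":0,"rz":0,"hand":1},{"dx":40,"dy":-17,"dz":0,"rx":0,"ry":0,"rz":0,"hand":1},{"dx":40,"dy":-17,"dz":0,"rx":0,"ry":0,"rz":0,"hand":1}]' 30
python3 -m inch '[{"dx":20,"dy":-9,"dz":0,"rx":0,"ry":0,"rz":0,"hand":1},{"dx":10,"dy":-4.8,"dz":15,"rx":0,"ry":0,"rz":0,"hand":1},{"dx":0,"dy":0,"dz":25,"rx":0,"ry":0,"rz":0,"hand":1},{"dx":0,"dy":0,"dz":0,"rx":0,"ry":0,"rz":0,"hand":1},{"dx":0,"dy":0,"dz":0,"rx":0,"ry":0,"rz":0,"hand":1},{"dx":0,"dy":0,"dz":0,"rx":0,"ry":0,"rz":0,"hand":1}]' 30; python3 plan.py 0.529 -0.0545 0.17 1.40
python3 - <<'E'
from look import *
s=bot.observe();p=s['position']
im,d,P,c=grab('wrist','w9.png')
print('blue',fit(P,d,p[:2],.031,p[2]+.018,p[2]+.04)); print('yel',fit(P,d,(.531,-.0535),.031,.094,.116))
E
```

```text
clock: 15.75
position: [0.5364, -0.0847, 0.2088]
tool_rot: [3.14, -0.001, 1.4]
force: [1.0, 1.0, 0.5]
grip_width: 0.0603
clock: 16.35
position: [0.5289, -0.0548, 0.1692]
tool_rot: [3.14, -0.0, 1.399]
force: [-0.8, 0.4, -1.8]
grip_width: 0.0598
N 1 t [ 0.32  0.02 -0.76] r [ 0.0015 -0.0002 -0.0008] cur [ 0.5289 -0.0548  0.1692] [ 3.1401e+00 -2.0000e-04  1.3992e+00] clk 16.35 w 0.0598
blue (array([ 0.5301, -0.0532]), np.float64(0.0307), 42, np.float64(0.1935), 7427)
yel (array([ 0.5308, -0.0532]), np.float64(0.0305), 27, np.float64(0.1018), 897)
```

View pics/w9.png

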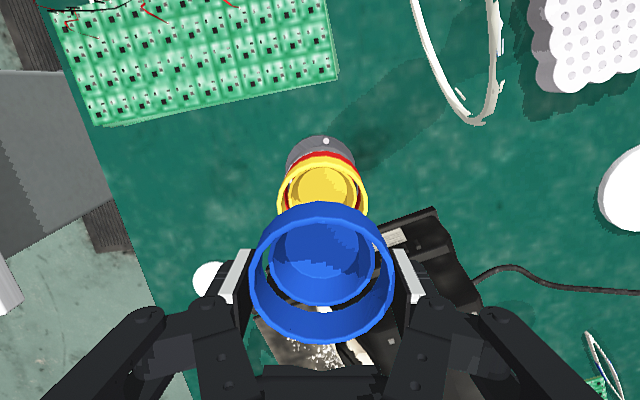

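Blue is held at (321,270), within 1 mm of the yellow axis. I'll lower it 70 mm.

```bash
python3 -m inch '[{"dx":0.2,"dy":0.8,"dz":5,"rx":0,"ry":0,"rz":0,"hand":1},{"dx":0,"dy":0,"dz":20,"rx":0,"ry":0,"rz":0,"hand":1},{"dx":0,"dy":0,"dz":20,"rx":0,"ry":0,"rz":0,"hand":1},{"dx":0,"dy":0,"dz":14,"rx":0,"ry":0,"rz":0,"hand":1},{"dx":0,"dy":0,"dz":7,"rx":0,"ry":0,"rz":0,"hand":1},{"dx":0,"dy":0,"dz":3.7,"rx":0,"ry":0,"rz":0,"hand":1},{"dx":0,"dy":0,"dz":0.5,"rx":0,"ry":0,"rz":0,"hand":1},{"dx":0,"dy":0,"dz":0,"rx":0,"ry":0,"rz":0,"hand":1}]' 30; python3 plan.py 0.5305 -0.0545 0.0985 1.40
```

```text
clock: 17.2
position: [0.5296, -0.0544, 0.0986]
tool_rot: [3.141, -0.0, 1.4]
force: [-1.6, -0.9, 3.4]
grip_width: 0.0598
N 1 t [0.07 0.9  0.09] r [ 0.0009 -0.0003 -0.0003] cur [ 0.5296 -0.0544  0.0986] [ 3.1406e+00 -3.0000e-04  1.3997e+00] clk 17.2 w 0.0598
```

```bash
python3 -m inch '[{"dx":0,"dy":0,"dz":0,"rx":0,"ry":0,"rz":0,"hand":-1},{"dx":0,"dy":0,"dz":0,"rx":0,"ry":0,"rz":0,"hand":-1},{"dx":0,"dy":0,"dz":0,"rx":0,"ry":0,"rz":0,"hand":-1},{"dx":0,"dy":0,"dz":-15,"rx":0,"ry":0,"rz":0,"hand":-1},{"dx":0,"dy":0,"dz":-35,"rx":0,"ry":0,"rz":0,"hand":-1},{"dx":0,"dy":0,"dz":-40,"rx":0,"ry":0,"rz":0,"hand":-1},{"dx":0,"dy":0,"dz":-15,"rx":0,"ry":0,"rz":0,"hand":-1},{"dx":0,"dy":0,"dz":0,"rx":0,"ry":0,"rz":0,"hand":-1},{"dx":0,"dy":0,"dz":0,"rx":0,"ry":0,"rz":0,"hand":-1}]' 30
python3 - <<'E'
from look import *
im,d,P,c=grab('wrist','w10.png')
print('blue',fit(P,d,(.5305,-.0535),.031,.114,.137),'expect z .123')
E
python3 plan.py 0.416 -0.328 0.20 1.40
```

```text
clock: 18.1
position: [0.5291, -0.0541, 0.2025]
tool_rot: [3.142, -0.0, 1.4]
force: [0.2, -0.2, -0.6]
grip_width: 0.0853
blue (array([ 0.531 , -0.0524]), np.float64(0.0305), 48, np.float64(0.1225), 1612) expect z .123
N 8 t [-36.14  -8.08   0.26] r [-0.0001  0.      0.    ] cur [ 0.5288 -0.0541  0.202 ] [-3.1407e+00  2.0000e-04  1.4002e+00] clk 18.15 w 0.0858
```

View pics/w10.png

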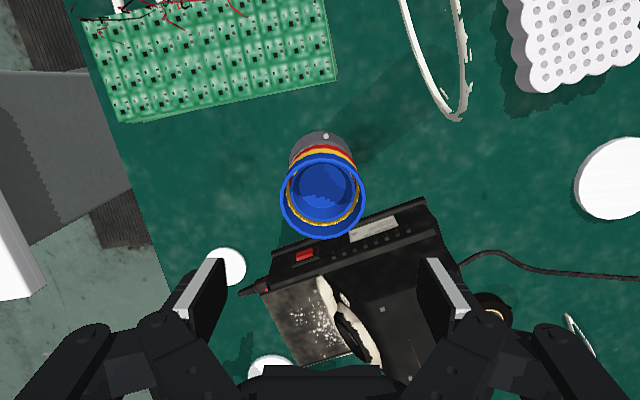

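Blue's rim is at z 0.1225 (expected 0.123), so the nest is seated. Now to the cover, with a partial closure so I can read the tip height.

```bash
python3 -m inch '[{"dx":-36,"dy":-8.1,"dz":0,"rx":0,"ry":0,"rz":0,"hand":-1},{"dx":-36,"dy":-8.1,"dz":0,"rx":0,"ry":0,"rz":0,"hand":-1},{"dx":-36,"dy":-8.1,"dz":0,"rx":0,"ry":0,"rz":0,"hand":-1},{"dx":-36,"dy":-8.1,"dz":0,"rx":0,"ry":0,"rz":0,"hand":-1},{"dx":-36,"dy":-8.1,"dz":0,"rx":0,"ry":0,"rz":0,"hand":-0.75},{"dx":-36,"dy":-8.1,"dz":20,"rx":0,"ry":0,"rz":0,"hand":-0.75},{"dx":-36,"dy":-8.1,"dz":35,"rx":0,"ry":0,"rz":0,"hand":-0.75},{"dx":-37,"dy":-8.1,"dz":40,"rx":0,"ry":0,"rz":0,"hand":-0.75},{"dx":0,"dy":0,"dz":25,"rx":0,"ry":0,"rz":0,"hand":-0.75},{"dx":0,"dy":0,"dz":0,"rx":0,"ry":0,"rz":0,"hand":-0.75}]' 30
python3 -m inch '[{"dx":0,"dy":0,"dz":0,"rx":0,"ry":0,"rz":0,"hand":-0.75},{"dx":0,"dy":0,"dz":0,"rx":0,"ry":0,"rz":0,"hand":-0.75},{"dx":0,"dy":0,"dz":0,"rx":0,"ry":0,"rz":0,"hand":-0.75}]' 30
python3 - <<'E'
from look import *
s=bot.observe(); p=s['position']
im,d,P,c=grab('wrist','w11.png')
print('cov',fit(P,d,(.417,-.3275),.0325,.004,.012))
q=(P-p)@rot(s['tool_rot']); m=(d>0)&(np.abs(q[...,0])<.02)&(np.abs(q[...,1])<.06)&(q[...,2]>-.06)&(q[...,2]<.02)
for sg in(-1,1):
    k=q[m&(np.sign(q[...,1])==sg)]; 
    t=k[k[:,2]>k[:,2].max()-.004]; print(sg,len(k),'tip z tool',np.percentile(k[:,2],[90,98,99.5,100]).round(4),'inner y',np.abs(t[:,1]).min().round(4),'bench z',np.median(P[(d>0)&(P[...,2]<.004)&(P[...,2]>-.006)][:,2]).round(4))
E
python3 plan.py 0.416 -0.328 -0.005 1.40 1
```

```text
clock: 19.15
position: [0.4151, -0.3238, 0.0835]
tool_rot: [-3.135, -0.002, 1.398]
force: [0.9, -0.7, 0.5]
grip_width: 0.0747
clock: 19.45
position: [0.4187, -0.3239, 0.0883]
tool_rot: [3.14, 0.0, 1.401]
force: [-0.4, 0.8, -0.2]
grip_width: 0.0749
cov (array([ 0.4167, -0.3271]), np.float64(0.0316), 48, np.float64(0.0062), 5864)
-1 4398 tip z tool [-0.0197 -0.0126 -0.0104 -0.0087] inner y 0.036 bench z 0.0003
1 4320 tip z tool [-0.0198 -0.0128 -0.0105 -0.0086] inner y 0.038 bench z 0.0003
N 1 t [-4.43 -1.99 93.12] r [0.0016 0.0004 0.0011] cur [ 0.4186 -0.3239  0.0881] [3.1400e+00 4.0000e-04 1.4011e+00] clk 19.5 w 0.0749
```

View pics/w11.png

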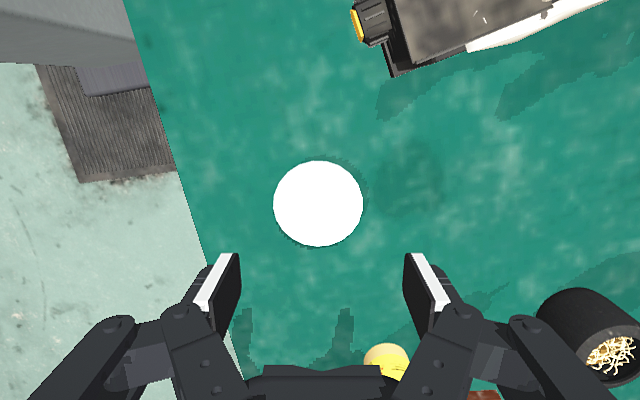

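The cover is at (318,203) and the tips at 75 mm opening are 9.7 mm behind the TCP. At 65 mm they should be about 7.3 mm behind it, so I'll grip with the TCP near z = -5.5 mm.

```bash
python3 -m inch '[{"dx":-4.2,"dy":-2.2,"dz":30,"rx":0,"ry":0,"rz":0,"hand":-0.75},{"dx":0,"dy":0,"dz":32,"rx":0,"ry":0,"rz":0,"hand":-0.75},{"dx":0,"dy":0,"dz":18,"rx":0,"ry":0,"rz":0,"hand":-0.75},{"dx":0,"dy":0,"dz":0,"rx":0,"ry":0,"rz":0,"hand":-0.75},{"dx":0,"dy":0,"dz":0,"rx":0,"ry":0,"rz":0,"hand":-0.75},{"dx":0,"dy":0,"dz":0,"rx":0,"ry":0,"rz":0,"hand":-0.75}]' 30
python3 plan.py 0.4157 -0.3277 -0.0055 1.40 1
python3 - <<'E'
from look import *
s=bot.observe(); p=s['position']
im,d,P,c=grab('wrist','w12.png')
print('cov',fit(P,d,(.4167,-.3271),.0325,.004,.012))
E
```

```text
clock: 20.1
position: [0.4156, -0.3283, 0.0084]
tool_rot: [3.14, 0.001, 1.4]
force: [-0.1, 0.4, 0.2]
grip_width: 0.0749
N 1 t [ 0.63 -0.03 13.94] r [0.0017 0.0008 0.0003] cur [ 0.4156 -0.3283  0.0084] [3.1399e+00 8.0000e-04 1.4003e+00] clk 20.1 w 0.0749
cov (array([ 0.4166, -0.327 ]), np.float64(0.0317), 48, np.float64(0.0062), 12159)
```

View pics/w12.png

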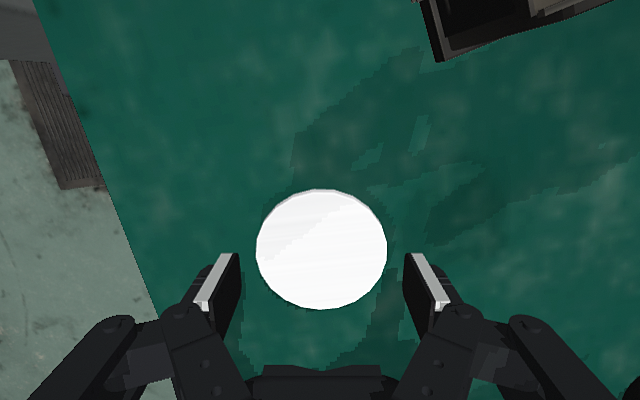

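The cover at (321,250) is centred between the tips. I'll go down and close on it.

```bash
python3 -m inch '[{"dx":0.4,"dy":0,"dz":8,"rx":0,"ry":0,"rz":0,"hand":-0.75},{"dx":0,"dy":0,"dz":5.7,"rx":0,"ry":0,"rz":0,"hand":-0.75},{"dx":0,"dy":0,"dz":0,"rx":0,"ry":0,"rz":0,"hand":-0.75},{"dx":0,"dy":0,"dz":0,"rx":0,"ry":0,"rz":0,"hand":1},{"dx":0,"dy":0,"dz":0,"rx":0,"ry":0,"rz":0,"hand":1},{"dx":0,"dy":0,"dz":0,"rx":0,"ry":0,"rz":0,"hand":1}]' 30
python3 -m inch '[{"dx":0,"dy":0,"dz":-10,"rx":0,"ry":0,"rz":0,"hand":1},{"dx":0,"dy":0,"dz":-30,"rx":0,"ry":0,"rz":0,"hand":1},{"dx":0,"dy":0,"dz":0,"rx":0,"ry":0,"rz":0,"hand":1},{"dx":0,"dy":0,"dz":0,"rx":0,"ry":0,"rz":0,"hand":1}]' 30
python3 - <<'E'
from look import *
s=bot.observe(); p=s['position']; print(p)
im,d,P,c=grab('wrist','w13.png')
m=(d>0)&(np.hypot(P[...,0]-p[0],P[...,1]-p[1])<.028); q=P[m&(P[...,2]>p[2]-.01)&(P[...,2]<p[2]+.03)]
A=np.c_[q[:,:2]-p[:2],np.ones(len(q))]; print('plane',np.linalg.lstsq(A,q[:,2],rcond=None)[0].round(4),len(q))
print('cov',fit(P,d,p[:2],.0325,p[2],p[2]+.025))
E
python3 plan.py 0.529 -0.0545 0.21 1.40 8
```

```text
clock: 20.75
position: [0.4153, -0.3279, -0.0056]
tool_rot: [3.14, 0.0, 1.4]
force: [-2.0, 3.1, 21.8]
grip_width: 0.0624
clock: 21.15
position: [0.4154, -0.3277, 0.034]
tool_rot: [3.14, 0.0, 1.4]
force: [-0.3, -0.2, -0.7]
grip_width: 0.0622
[ 0.41535041 -0.32767664  0.03402148]
plane [ 0.0033 -0.0022  0.0459] 10571
cov (array([ 0.4163, -0.3268]), np.float64(0.0318), 43, np.float64(0.0459), 15894)
N 8 t [ 36.04   8.25 -22.07] r [0. 0. 0.] cur [ 0.415  -0.3275  0.0334] [3.1413 0.     1.4002] clk 21.2 w 0.0621
```

View pics/w13.png

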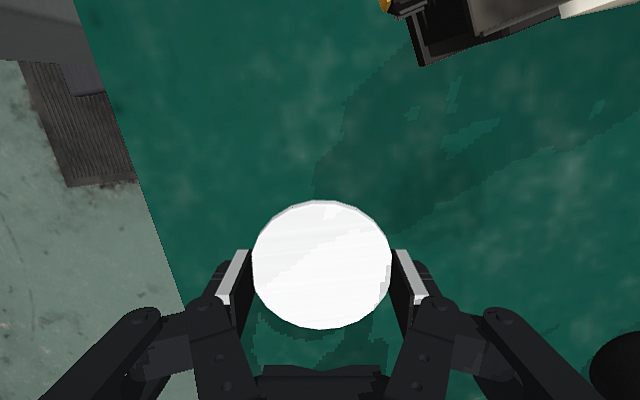

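The cover is held flat at (321,265), tilted less than 0.005 rad, with its underside about 6 mm above the TCP height. I'll carry it to the stack.

```bash
python3 -m inch '[{"dx":0,"dy":0,"dz":-30,"rx":0,"ry":0,"rz":0,"hand":1},{"dx":0,"dy":0,"dz":-40,"rx":0,"ry":0,"rz":0,"hand":1},{"dx":10,"dy":2,"dz":-45,"rx":0,"ry":0,"rz":0,"hand":1},{"dx":25,"dy":5,"dz":-40,"rx":0,"ry":0,"rz":0,"hand":1},{"dx":40,"dy":9,"dz":-21,"rx":0,"ry":0,"rz":0,"hand":1},{"dx":40,"dy":10,"dz":0,"rx":0,"ry":0,"rz":0,"hand":1},{"dx":40,"dy":10,"dz":0,"rx":0,"ry":0,"rz":0,"hand":1},{"dx":40,"dy":10,"dz":0,"rx":0,"ry":0,"rz":0,"hand":1},{"dx":40,"dy":9,"dz":0,"rx":0,"ry":0,"rz":0,"hand":1},{"dx":30,"dy":6,"dz":0,"rx":0,"ry":0,"rz":0,"hand":1}]' 30
python3 -m inch '[{"dx":15,"dy":3,"dz":0,"rx":0,"ry":0,"rz":0,"hand":1},{"dx":8,"dy":2,"dz":15,"rx":0,"ry":0,"rz":0,"hand":1},{"dx":0,"dy":0,"dz":15,"rx":0,"ry":0,"rz":0,"hand":1},{"dx":0,"dy":0,"dz":0,"rx":0,"ry":0,"rz":0,"hand":1},{"dx":0,"dy":0,"dz":0,"rx":0,"ry":0,"rz":0,"hand":1},{"dx":0,"dy":0,"dz":0,"rx":0,"ry":0,"rz":0,"hand":1}]' 30
python3 - <<'E'
from look import *
s=bot.observe(); p=s['position']; print(p)
im,d,P,c=grab('wrist','w14.png')
print('cov',fit(P,d,p[:2],.0325,p[2],p[2]+.025)); print('blue',fit(P,d,(.531,-.0525),.031,.114,.137))
E
python3 plan.py 0.529 -0.0545 0.117 1.40 1
```

```text
clock: 22.2
position: [0.5206, -0.0741, 0.2086]
tool_rot: [-3.141, -0.0, 1.402]
force: [-0.0, 0.3, -1.0]
grip_width: 0.0624
clock: 22.8
position: [0.5291, -0.0556, 0.1799]
tool_rot: [3.141, 0.0, 1.399]
force: [0.4, -0.0, -0.1]
grip_width: 0.062
[ 0.52906301 -0.05562499  0.17993791]
cov (array([ 0.5302, -0.0548]), np.float64(0.0319), 43, np.float64(0.1919), 15867)
blue (array([ 0.531 , -0.0521]), np.float64(0.0303), 27, np.float64(0.1227), 975)
N 1 t [ 0.93 -0.34 63.01] r [ 0.0008 -0.0001 -0.0008] cur [ 0.5291 -0.0555  0.18  ] [ 3.1408e+00 -1.0000e-04  1.3992e+00] clk 22.85 w 0.062
```

View pics/w14.png

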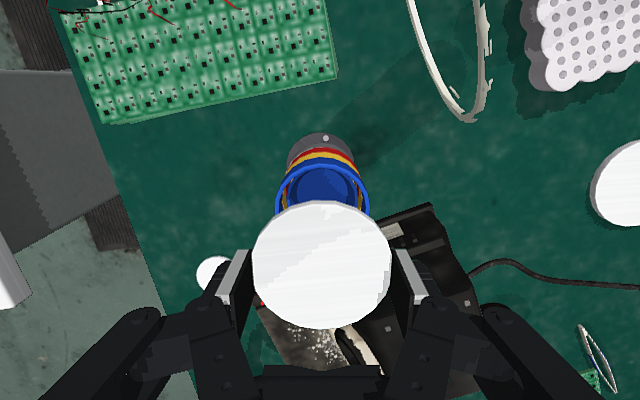

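The cover is held at (321,265), and the blue rim shows behind it. I'll correct +2.5 mm in tool x and +0.4 mm in tool y, and lower.

```bash
python3 -m inch '[{"dx":2.5,"dy":0.4,"dz":5,"rx":0,"ry":0,"rz":0,"hand":1},{"dx":0,"dy":0,"dz":20,"rx":0,"ry":0,"rz":0,"hand":1},{"dx":0,"dy":0,"dz":20,"rx":0,"ry":0,"rz":0,"hand":1},{"dx":0,"dy":0,"dz":10,"rx":0,"ry":0,"rz":0,"hand":1},{"dx":0,"dy":0,"dz":5,"rx":0,"ry":0,"rz":0,"hand":1},{"dx":0,"dy":0,"dz":2,"rx":0,"ry":0,"rz":0,"hand":1},{"dx":0,"dy":0,"dz":0,"rx":0,"ry":0,"rz":0,"hand":1},{"dx":0,"dy":0,"dz":0,"rx":0,"ry":0,"rz":0,"hand":1}]' 30
python3 - <<'E'
from look import *
s=bot.observe(); p=s['position']; print(p,s['force'])
im,d,P,c=grab('wrist','w15.png')
print('cov',fit(P,d,p[:2],.0325,p[2],p[2]+.025))
im,d,P,c=grab('scene','s15.png'); cv2.imwrite('pics/s15z.png',cv2.resize(im[120:240,190:350],None,fx=5,fy=5)[:,:,::-1])
E
```

```text
clock: 23.65
position: [0.5301, -0.0526, 0.118]
tool_rot: [3.141, -0.0, 1.4]
force: [0.1, 0.5, 0.6]
grip_width: 0.0625
[ 0.53010516 -0.05263543  0.11798325] [0.12541071 0.51997791 0.60752466]
cov (array([ 0.5313, -0.0518]), np.float64(0.0319), 43, np.float64(0.1299), 15937)
```

View pics/w15.png

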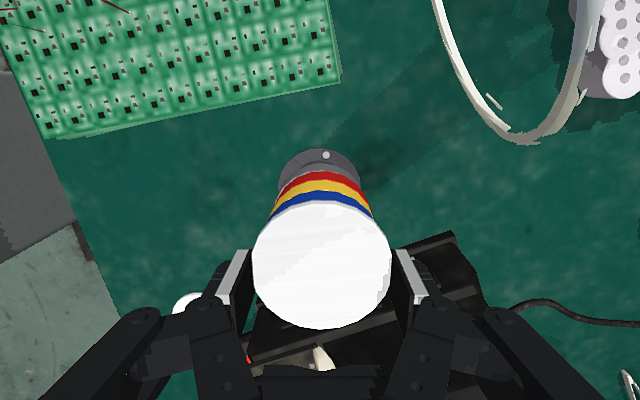

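View pics/s15z.png

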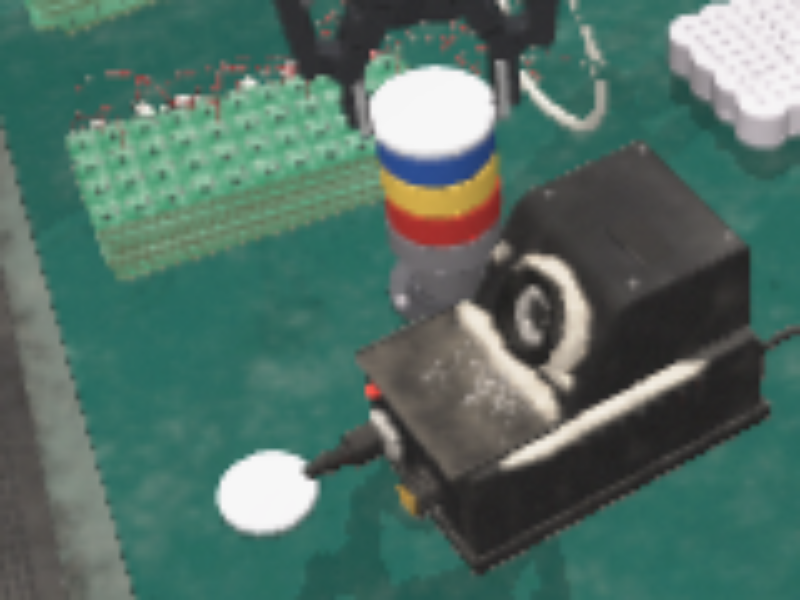

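The cover sits over the stack: 0.5 mm off the blue centre and about 1 mm above its rim. I'll lower it 0.9 mm and release.

```bash
python3 -m inch '[{"dx":0,"dy":0,"dz":0.9,"rx":0,"ry":0,"rz":0,"hand":1},{"dx":0,"dy":0,"dz":0,"rx":0,"ry":0,"rz":0,"hand":1},{"dx":0,"dy":0,"dz":0,"rx":0,"ry":0,"rz":0,"hand":-1},{"dx":0,"dy":0,"dz":0,"rx":0,"ry":0,"rz":0,"hand":-1},{"dx":0,"dy":0,"dz":0,"rx":0,"ry":0,"rz":0,"hand":-1},{"dx":0,"dy":0,"dz":-10,"rx":0,"ry":0,"rz":0,"hand":-1},{"dx":0,"dy":0,"dz":-30,"rx":0,"ry":0,"rz":0,"hand":-1},{"dx":0,"dy":0,"dz":-40,"rx":0,"ry":0,"rz":0,"hand":-1},{"dx":0,"dy":0,"dz":0,"rx":0,"ry":0,"rz":0,"hand":-1},{"dx":0,"dy":0,"dz":0,"rx":0,"ry":0,"rz":0,"hand":-1}]' 30
python3 - <<'E'
from look import *
im,d,P,c=grab('wrist','w16.png')
print('cov',fit(P,d,(.531,-.052),.0325,.12,.14),'expect z .129')
m=(d>0)&(np.hypot(P[...,0]-.531,P[...,1]+.052)<.028)&(P[...,2]>.11)&(P[...,2]<.15); q=P[m]
print('plane',np.linalg.lstsq(np.c_[q[:,:2]-[.531,-.052],np.ones(len(q))],q[:,2],rcond=None)[0].round(4),len(q))
for zz in [(.107,.118),(.085,.097)]: 
    print(zz,fit(P,d,(.531,-.053),.031,*zz))
im,d,P,c=grab('scene','s16.png'); cv2.imwrite('pics/s16z.png',cv2.resize(im[120:240,190:350],None,fx=5,fy=5)[:,:,::-1])
im,d,P,c=grab('top','t16.png')
for n,h,c0,r in [('flux',.085,(.4532,-.4773),.02),('tip',.048,(.6083,-.4605),.03),('tape',.019,(.6958,-.2749),.031)]:
    ok=(d>0)&(np.hypot(P[...,0]-c0[0],P[...,1]-c0[1])<r+.02)&(P[...,2]>h-.008)&(P[...,2]<h+.04); print(n,np.round(cv2.minEnclosingCircle(P[ok][:,:2].astype(np.float32))[0],4),'was',c0)
E
```

```text
clock: 24.75
position: [0.5301, -0.0525, 0.1977]
tool_rot: [3.14, -0.001, 1.4]
force: [-0.2, 1.0, -0.4]
grip_width: 0.0851
cov (array([ 0.5313, -0.0519]), np.float64(0.0317), 48, np.float64(0.1292), 6677) expect z .129
plane [ 0.0002 -0.      0.1292] 4984
(0.107, 0.118) (array([ 0.5309, -0.0526]), np.float64(0.0307), 13, np.float64(0.1106), 124)
(0.085, 0.097) (array([ 0.5309, -0.0532]), np.float64(0.0305), 18, np.float64(0.0909), 186)
flux [ 0.4546 -0.4798] was (0.4532, -0.4773)
tip [ 0.6084 -0.4602] was (0.6083, -0.4605)
tape [ 0.6959 -0.2757] was (0.6958, -0.2749)
```

View pics/w16.png

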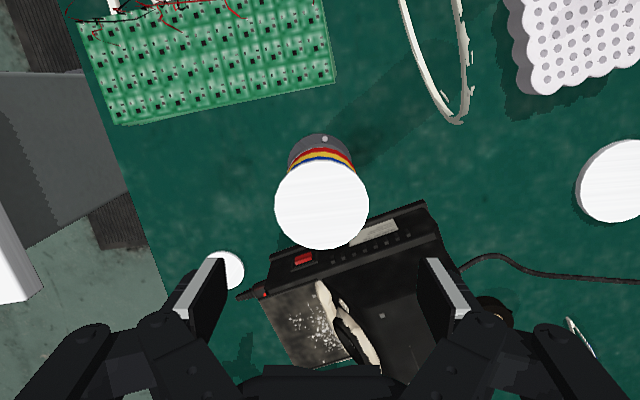

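View pics/s16.png

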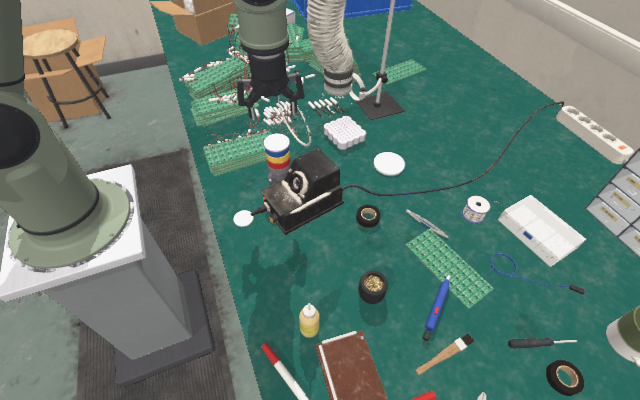

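View pics/s16z.png

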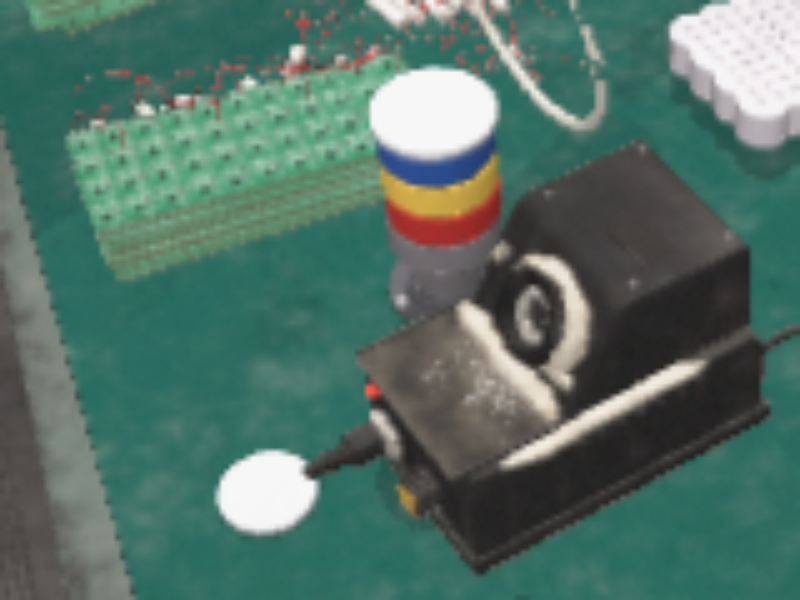

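The stack is complete. The white cover sits flat on the blue cup at about (434,112) in the zoomed view, with the blue, yellow and red bands evenly seated over the grey cup. The gripper is clear of everything, so I'm handing in.

```bash
python3 -c "
from workcell import bot
print(bot.job_done()); print(bot.observe()['clock'])"
```

```text
the job is handed in; nothing more can be done
None
the job is handed in; nothing more can be done
```

I nested the red, yellow and blue cups in the grey cup, laid the 65 mm cover on the blue cup, and handed the job in at about 25 s of the 72 s allowed. No verdict was reported.

**Seating:** the rims measured z = 0.0806 (red), 0.1016 (yellow) and 0.1225 m (blue), against 0.081, 0.102 and 0.123 expected. Each cup was measured within about 1 mm of the one below, or 1.5 mm at most between red and grey.

**Cover:** its top measured 0.1292 m (0.129 expected), with tilt under 0.001 rad. It is about 0.5 mm off the blue cup's axis.

**Bystanders:** measured shifts were 3 mm or less, which is within measuring noise. The gripper is open about 60 mm above the cover and touches nothing.

**Disagreements:** the top and wrist cameras differed by about 3 mm in absolute position, so I used relative wrist-camera measurements for every placement. The wrist depth reading of the red cup's inner floor was unusable, so I relied on the rim heights instead.

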